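Weigh two timber samples in one go on the letter scale

TASK

The two ash-wood offcuts go out in one bag and must be weighed together on the brass letter scale, whose pan has room for only one: lay the long offcut flat on the pan on its sawn underside and stack the short one, standing on its own flat foot, on the long one's sloping top, turned whichever way round it rests there without tipping. Set them down gently so that the pan is never driven down to its stop, let go, and leave the punch, the stapler and the two clips where they are.

Things in the scene. Friction and masses are not known exactly. Their poses are not given: they have to be found in the camera images.
- pan_top (a point): Centre of the top face of the scale's flat round brass pan, 124 mm across, 6 mm thick, without a rim, 110 mm above the desk when empty. The pan stands on a stem over a brass housing 72 mm high, 100 mm wide, which reaches 40 mm behind the stem and 135 mm before it as a slope with the dial, facing about +x; it is screwed to the desk. z points up.
- pan (a joint): How far the pan has sunk, m: 0 empty, stop at 0.025. It moves straight down on a spring of 400 N/m (a load of 100 g sinks it about 2.5 mm), lightly damped, and does not tilt.
- long_offcut: Longer ash-wood offcut, about 155 g, convex sawn block 130 mm long (x -54 to 76), 57 wide between upright sides (y = +-28, in all 3 degrees narrower towards +x), up to 46 high. Origin: centre of its flat underside (foot), which spans x -42 to 42 and nearly the full width; z up as it lies. The +x end is a nose that overhangs the foot. Centre of mass x = 11, y = 0, z = 19.
- slope_mid (a point): Middle of the long offcut's top slope: x = -12, y = 0, z = 33 mm in its frame. The slope is one flat face of the full width that rises at 18 degrees towards +x, from 20 mm high at x = -52 to 46 at x = 28; beyond that ridge the top falls to the nose. Axes are the offcut's own, not tilted.
- short_offcut: Shorter ash-wood offcut, about 110 g, convex sawn block 105 mm long (x -74 to 31), 45 wide between nearly parallel upright sides (y = +-22), up to 47 high. Origin: centre of its flat underside (foot), which spans x -23 to 23 and nearly the full width; z up as it stands. Centre of mass x = -18, y = 0, z = 23.
- punch: Black cast-iron two-hole punch with its handle locked down by a chrome toggle, 2.4 kg, about 140 x 140 mm and 75 mm high; origin under its middle. Bystander.
- stapler: Beige plastic electric stapler, 1.3 kg, 200 mm long in its x, 80 mm wide, 92 mm high; origin under its middle. Bystander.
- clip_a: Steel bulldog clip lying flat, 70 mm wide, about 70 mm long and 40 mm high; origin under its body. Bystander.
- clip_b: A second, like steel bulldog clip. Bystander.
- short_nose (a point): Tip of the short offcut's overhanging nose: x = -74, y = 0, z = 30 mm in its frame; the undercut rises from the foot's -x edge to 22 mm at the tip. The centre of mass lies only 4.5 mm inside that edge: level it stands, but on an 18 degree slope it tips if the nose points downhill and stands if the nose points uphill.
There are look-alikes about, which are no part of the job. Of the things that look like the part that bears pan_top, the smallest one is meant. Leave any green look-alike of the long_offcut alone.

How it is judged (in metres and radians):
At the end, for the whole second after the job is handed in: The long offcut lies flat on the pan (within 4.6 degrees, foot centre within 60 mm of the pan's centre); the short one rests on it, foot down (within 26 degrees of upright, origin over 15 mm above the long one's foot); the pan carries them (sunk over 3.5 mm); both at rest and released (z of long_offcut in the frame of pan_top between -0.004 and 0.006 m and horizontal distance between long_offcut and pan_top below 0.06 m and angle between long_offcut's own z axis and vertical below 0.08 rad and value of joint pan above 0.0035 m and contact force between short_offcut and long_offcut above 0.3 N and z of short_offcut in the frame of long_offcut above 0.015 m and angle between short_offcut's own z axis and vertical below 0.45 rad and linear speed of each of long_offcut, short_offcut below 0.02 m/s and angular speed of short_offcut below 0.2 rad/s); the robot touches nothing.
It fails at once if the pan is driven down to its stop (sunk more than 23.5 mm) (value of joint pan above 0.0235 m).
It fails at once if the punch is shifted by more than 15 mm (distance of punch from where it was at the start of the episode above 0.015 m).
It fails at once if the stapler is shifted by more than 15 mm (distance of stapler from where it was at the start of the episode above 0.015 m).
It fails at once if a clip is shifted by more than 15 mm (distance of any of clip_a, clip_b from where it was at the start of the episode above 0.015 m).
It also fails if it takes over 58 s, if anything falls off the work surface, if the arm or the gripper's body presses on something with over 40 N, if the wrist force passes 120 N, or if a joint passes its speed limit or range.

ROBOT

A 6-joint arm with a two-finger parallel gripper is mounted at the origin on the work surface. World frame = base frame: x ahead of the robot, y to its left, z up, the work surface at z = 0. Lengths are in m, angles in degrees, forces in N, time in s.
With the tool pointing down it reaches from about 0.375 to 0.9 m from the base axis. Payload 3.1 kg.
Tool frame: the origin (TCP) lies where the fingers leave the gripper's body, on its centre line; the fingertips stand 70 mm ahead of it and the grasp point (between the pads) lies 51 mm ahead of it; z points along the fingers, y is the line along which they close (so a half turn about z gives the same grasp; the last joint's range is limited). The gripper opens to 87 mm and grips with 3 to 60 N. Pads are 19 mm wide; open, the fingers measure 117 mm over their backs; the gripper's body (75 mm by 190 mm) begins 51 mm behind the grasp point.
Start: joints at [-80.93, 30.224, 82.088, -0, 67.689, -10.227], TCP at [0.207, -0.59, 0.292] pointing down, gripper open.
Joint ranges: [-176.69, 176.69], [-43.24, 126.21], [12.49, 139.97], [-82, 262], [0, 151.66], [-163.58, 163.58]. Speed limits (degrees/s): [159.86, 159.86, 180, 180, 180, 180].

INTERFACE

Orientations are given as a 3x3 rotation matrix whose columns are the frame's x, y, z axes.
In Python, from rig import readout, capture, calibration, bot, look_for gives the robot as it stands. The module is installed in compiled form; this text tells all that it offers.
- The arm moves only by the shell command python3 -m pendant 'ROWS'. ROWS is JSON, a list of rows, each a list of 7 numbers: the shift along the tool's x, y, z normalised to -1 to 1, where 1 is 200 mm, then the turn, a rotation vector about the tool's x, y, z normalised to -1 to 1, where 1 is 180 degrees, then the closure, from -1 (fully open) to 1 (shut). In form: [[dx, dy, dz, ax, ay, az, grip], ...]. A call has 1 to 8 rows; each row is the pose to reach, as a shift and turn from the pose commanded when the call began, along the tool's axes at that moment, turning the shorter way round; what a row does not reach only later rows make up. A row lasts 1/10 s, in which the tool goes at most 50 mm and 8.59 degrees, less where a joint would pass 70% of its speed; a pose out of reach is approached as far as the arm can. A call with a number of a shift or a turn outside -1 to 1 is refused whole. A call with a gripper value outside its range is refused whole. The fingers move at their own pace and stop on an object; the grip force is fixed at half the most. Time passes only in rows, so rows that repeat a pose let the fingers close. It gives the time, the measured TCP pose, the force, the opening and the grip force at its end, in the units of the state.
- readout.read_state(): the state, without advancing time (a new reading comes with each control period).
- capture(name): name is "side" or "top"; returns (picture, depth): 400x640x3 uint8, red, green, blue; 400x640 float32, m along the optical axis (not along the pixel's ray), 0 where there is no reading.
- calibration(name): a dict with "mtx" (3x3 intrinsics, pixels), "k1" (the pictures are not rectified: a ray, as slopes to the right and down, at radius r is drawn at 1 + k1 r^2 times it, then the intrinsics apply), "T" (4x4, takes a point from camera to world coordinates). Camera axes: x right, y down, z forward; pixel columns grow to the right and rows downward; lengths in m; the calibration is good to about 2 mm. A picture is of the moment at which its call begins. calibration takes no time and is no camera call.
- bot.hand_in(): hands the job in; it is judged then, once.
Trained networks look in the newest picture that a camera, given by its name, has taken for a name from the list of things; names that differ only in an ending like _2 or _b are one class to them, and where a whole thing is asked for, a point or a joint stands for the part that bears it (a point fixed in the world has none). Each returns a list of dicts, best first, with "conf" (0 to 1); they miss things now and then, are a little off and sometimes report something else, mostly with a low value. They report only what shows in the picture. A call takes as long as a camera call. They do not tell look-alikes from the thing itself.
- look_for(thing, camera): "extent" ([left, top, right, bottom] in pixels, round what is visible of it).
The state is a dict: "time_s": time; "joint_positions": joint angles; "qvel": joint speeds; "tau": joint torques, N m; "position": TCP position; "tcp_rot": TCP orientation; "force": force on the tool from outside, world axes, zero at the start; "moment": the same for the moment, N m; "opening": opening from 0.0 (shut) to 1.0 (fully open); "grasp_force": force on a finger pad.
Only numpy, scipy, OpenCV 4.12 (cv2) and the standard library are available. Lean on these libraries where they do the work, as an engineer would, in place of code of your own. Each camera call takes 0.05 s, during which the arm holds its last target. There are 200 camera calls.

## Working session

There is one attempt and no reset: what is moved stays moved. The work goes in short steps, Python scripts to look and compute and a shell command to move; the robot and the scene stay as the last step left them, time stands still between calls to the robot, and variables do not carry over. Pictures are saved under pics/ and viewed, at most 10 in all, crops included, and the job is handed in when it is done.

```bash
mkdir -p pics
python3 - <<'E'
from rig import *
import cv2,numpy as np
for c in("top","side"):
    p,d=capture(c); cv2.imwrite(f"pics/{c}0.png",p[:,:,::-1]); np.savez(f"{c}0.npz",p=p,d=d)
    k=calibration(c); print(c,k["mtx"].round(1).tolist(),k["k1"],k["T"].round(3).tolist())
    for t in("pan_top","long_offcut","short_offcut","punch","stapler","clip_a"):
        print(t,[(np.round(r["extent"]).astype(int).tolist(),round(r["conf"],2)) for r in look_for(t,c)])
s=readout.read_state();print(s["time_s"],s["position"],np.round(s["tcp_rot"],3).tolist(),s["opening"])
E
```

```text
top [[385.2, 0.0, 323.5], [0.0, 385.2, 195.3], [0.0, 0.0, 1.0]] 0.008739474951662302 [[-0.001, -0.996, 0.084, 0.273], [-1.0, 0.001, -0.006, 0.024], [0.006, -0.084, -0.996, 1.45], [0.0, 0.0, 0.0, 1.0]]
pan_top [([405, 267, 450, 297], 0.97), ([298, 121, 331, 153], 0.78), ([200, 250, 251, 295], 0.62)]
long_offcut [([234, 130, 274, 148], 0.63), ([294, 117, 332, 153], 0.23)]
short_offcut [([391, 169, 414, 193], 0.83)]
punch [([177, 111, 222, 150], 0.59)]
stapler [([405, 111, 466, 140], 0.87)]
clip_a [([296, 187, 316, 210], 0.75), ([342, 194, 364, 216], 0.62)]
side [[424.7, 0.0, 311.3], [0.0, 424.7, 201.6], [0.0, 0.0, 1.0]] -0.0654043451514911 [[0.997, -0.06, 0.056, 0.303], [-0.081, -0.701, 0.709, -1.078], [-0.003, -0.711, -0.703, 1.193], [0.0, 0.0, 0.0, 1.0]]
pan_top [([351, 181, 381, 202], 0.56)]
long_offcut [([305, 167, 332, 183], 0.87), ([348, 157, 366, 178], 0.58)]
short_offcut [([322, 262, 351, 296], 0.87)]
punch [([343, 124, 375, 152], 0.96)]
stapler [([395, 275, 429, 339], 0.83)]
clip_a [([298, 230, 316, 252], 0.8), ([298, 200, 317, 220], 0.6)]
0.7 [ 0.20656363 -0.58984434  0.2922873 ] [[0.944, 0.33, -0.0], [0.33, -0.944, -0.0], [-0.0, 0.0, -1.0]] 1.0003895666329037
```

View pics/top0.png

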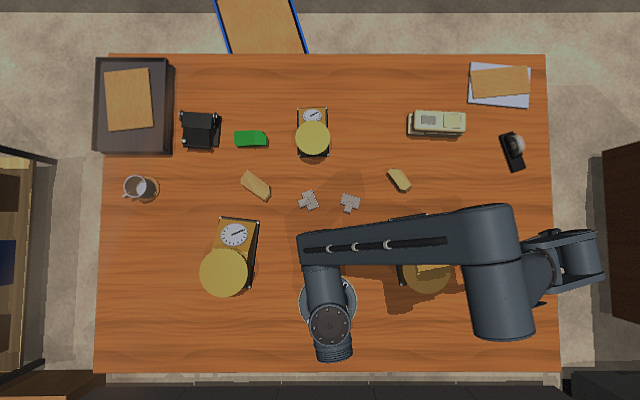

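View pics/side0.png

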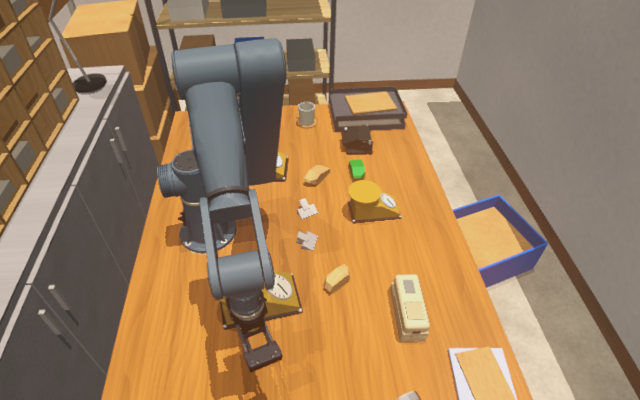

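Candidates in the top picture: pans at (313,137) ~34 px, (224,273) ~48 px and (425,275) ~45 px, so I take the smallest, (313,137). For the long offcut there is wood at (256,185) and green at (251,139), so I take the wood one. The short offcut is at (399,180). Next is one close crop and depth measurements.

```bash
cat > h.py <<'E'
import numpy as np,cv2
from rig import *
def world(cam,d):
    k=calibration(cam);h,w=d.shape
    u,v=np.meshgrid(np.arange(w),np.arange(h))
    D=np.array([k["k1"],0,0,0,0.])
    q=cv2.undistortPoints(np.stack([u,v],-1).reshape(-1,1,2).astype(float),k["mtx"],D).reshape(h,w,2)
    P=np.dstack([q*d[...,None],d]); return P@k["T"][:3,:3].T+k["T"][:3,3]
def project(cam,X):
    k=calibration(cam);Ti=np.linalg.inv(k["T"]);r=cv2.Rodrigues(Ti[:3,:3])[0]
    return cv2.projectPoints(np.array(X,float),r,Ti[:3,3],k["mtx"],np.array([k["k1"],0,0,0,0.]))[0].reshape(-1,2)
E
python3 - <<'E'
from h import *
tiles=[]
for c,boxes in(("top",dict(pan=(285,95,345,165),long=(232,163,280,208),short=(380,160,420,200))),("side",dict(pan=(335,170,410,230),long=(296,155,340,195),short=(315,255,360,300)))):
    z=np.load(c+"0.npz");W=world(c,z["d"])
    for n,(a,b,e,f) in boxes.items():
        tiles.append(cv2.resize(z["p"][b:f,a:e,::-1],(260,260),interpolation=cv2.INTER_CUBIC))
        P=W[b:f,a:e].reshape(-1,3); 
        P=P[(P[:,2]>(.09 if n=="pan" else .012))&(P[:,2]<.2)]
        hull=cv2.minAreaRect(P[:,:2].astype(np.float32))
        print(c,n,len(P),P.mean(0).round(3),"z",np.percentile(P[:,2],[5,50,95]).round(3),[np.round(x,3) for x in hull])
cv2.imwrite("pics/crop.png",np.vstack([np.hstack(tiles[:3]),np.hstack(tiles[3:])]))
E
```

```text
top pan 945 [0.592 0.055 0.11 ] z [0.105 0.11  0.115] [array([0.591, 0.056]), array([0.12, 0.12]), np.float64(0.851)]
top long 482 [0.43  0.265 0.035] z [0.023 0.036 0.046] [array([0.43 , 0.266]), array([0.128, 0.057]), np.float64(51.832)]
top short 352 [ 0.449 -0.265  0.04 ] z [0.023 0.042 0.049] [array([ 0.451, -0.266]), array([0.103, 0.047]), np.float64(34.543)]
side pan 616 [0.591 0.053 0.11 ] z [0.106 0.11  0.114] [array([0.59 , 0.053]), array([0.122, 0.125]), np.float64(45.375)]
side long 312 [0.427 0.255 0.033] z [0.017 0.035 0.046] [array([0.429, 0.266]), array([0.133, 0.063]), np.float64(53.579)]
side short 441 [ 0.448 -0.275  0.038] z [0.018 0.042 0.048] [array([ 0.45 , -0.269]), array([0.103, 0.049]), np.float64(34.816)]
```

View pics/crop.png

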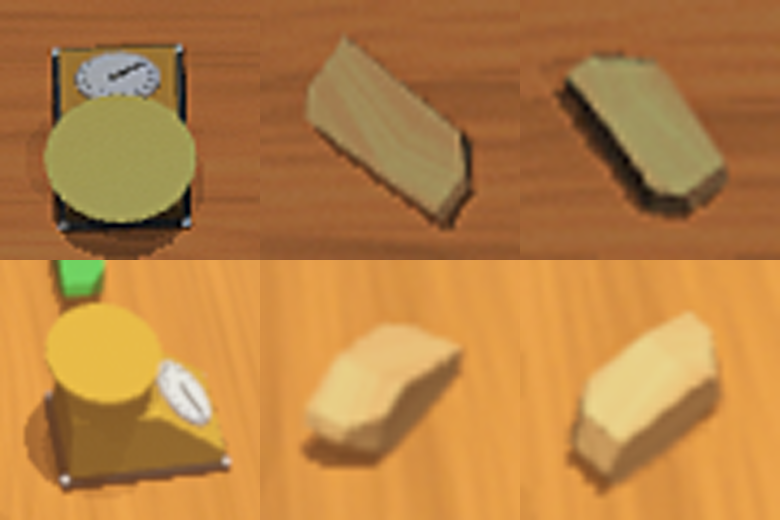

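Run:
```python
from h import *
B={"top":dict(long=(232,163,280,208),short=(380,160,420,200)),"side":dict(long=(296,155,340,195),short=(315,255,360,300))}
C={"long":(np.array([.43,.266]),51.8-90),"short":(np.array([.45,-.267]),34.6)}
for n in("long","short"):
    Q=[]
    for c in B:
        z=np.load(c+"0.npz");W=world(c,z["d"]);a,b,e,f=B[c][n];P=W[b:f,a:e].reshape(-1,3)
        P=P[(P[:,2]>.006)&(P[:,2]<.07)]
        X=P[P[:,2]>.015][:,:2]; X=X-X.mean(0); w,v=np.linalg.eigh(X.T@X); print(n,c,"axis deg",np.degrees(np.arctan2(v[1,1],v[0,1]))%180)
        Q.append((c,P))
    for ang in ([51.8,141.8] if n=="long" else [34.6,124.6]):
        ax=np.array([np.cos(np.radians(ang)),np.sin(np.radians(ang))]);pr=np.array([-ax[1],ax[0]])
        for c,P in Q:
            s=(P[:,:2]-C[n][0])@ax;t=(P[:,:2]-C[n][0])@pr
            if np.ptp(s)<.09: continue
            print(n,ang,c,[(int(m*1000),*np.round(1000*np.array([P[(abs(s-m)<.005)][:,2].min(),np.median(P[(abs(s-m)<.005)&(abs(t)<.015)][:,2]) ,t[abs(s-m)<.005].min(),t[abs(s-m)<.005].max()])).astype(int)) for m in np.arange(-.06,.061,.01) if ((abs(s-m)<.005)&(abs(t)<.015)).sum()>2])
```

```text
long top axis deg 50.679146363416606
long side axis deg 50.93878345191044
long 51.8 top [(-60, np.int64(6), np.int64(30), np.int64(-31), np.int64(46)), (-49, np.int64(6), np.int64(34), np.int64(-25), np.int64(26)), (-39, np.int64(7), np.int64(39), np.int64(-73), np.int64(23)), (-29, np.int64(6), np.int64(42), np.int64(-27), np.int64(26)), (-19, np.int64(6), np.int64(44), np.int64(-36), np.int64(58)), (-9, np.int64(6), np.int64(44), np.int64(-40), np.int64(57)), (0, np.int64(7), np.int64(40), np.int64(-79), np.int64(81)), (10, np.int64(6), np.int64(38), np.int64(-106), np.int64(56)), (20, np.int64(6), np.int64(34), np.int64(-80), np.int64(103)), (30, np.int64(6), np.int64(33), np.int64(-69), np.int64(29)), (40, np.int64(6), np.int64(29), np.int64(-37), np.int64(98)), (50, np.int64(7), np.int64(26), np.int64(-60), np.int64(84)), (60, np.int64(7), np.int64(22), np.int64(-45), np.int64(18))]
long 51.8 side [(-60, np.int64(6), np.int64(30), np.int64(-12), np.int64(43)), (-49, np.int64(16), np.int64(35), np.int64(-28), np.int64(26)), (-39, np.int64(7), np.int64(38), np.int64(-52), np.int64
[... 3044 characters left out ...]
-19, np.int64(6), np.int64(44), np.int64(-60), np.int64(88)), (-9, np.int64(7), np.int64(46), np.int64(-58), np.int64(48)), (0, np.int64(24), np.int64(45), np.int64(-49), np.int64(50)), (10, np.int64(9), np.int64(44), np.int64(-53), np.int64(49)), (20, np.int64(6), np.int64(41), np.int64(-53), np.int64(64)), (60, np.int64(7), np.int64(9), np.int64(-13), np.int64(13))]
short 124.6 side [(-19, np.int64(6), np.int64(35), np.int64(-40), np.int64(52)), (-9, np.int64(20), np.int64(45), np.int64(-43), np.int64(52)), (0, np.int64(20), np.int64(45), np.int64(-48), np.int64(51)), (10, np.int64(7), np.int64(45), np.int64(-50), np.int64(49)), (20, np.int64(6), np.int64(45), np.int64(-89), np.int64(42))]
```

```bash
cat >> h.py <<'E'
from scipy.spatial.transform import Rotation as R
def pose(yaw,pitch=0):
    "tool pointing down, tool x along yaw; pitch = turn about tool y, deg"
    x=np.array([np.cos(np.radians(yaw)),np.sin(np.radians(yaw)),0]);z=np.array([0,0,-1.])
    return np.column_stack([x,np.cross(z,x),z])@R.from_euler("y",pitch,degrees=True).as_matrix()
def delta(grasp,Rt):
    s=readout.read_state();R0=np.array(s["tcp_rot"]);p=np.array(grasp)-.051*Rt[:,2]
    print("row",(R0.T@(p-s["position"])/.2).round(4).tolist(),(R.from_matrix(R0.T@Rt).as_rotvec()/np.pi).round(4).tolist(),"t",s["time_s"],"J",np.round(s["joint_positions"],0).tolist())
def fr(o,yaw,pts):
    c,s=np.cos(np.radians(yaw)),np.sin(np.radians(yaw));pts=np.array(pts,float)/1000
    return np.c_[o[0]+c*pts[:,0]-s*pts[:,1],o[1]+s*pts[:,0]+c*pts[:,1],pts[:,2]]
E
python3 - <<'E'
from h import *
z=np.load("side0.npz");tiles=[]
S=8
def draw(o,yaw,prof,hw,box):
    a,b,e,f=box;im=cv2.resize(z["p"][b:f,a:e,::-1],None,fx=S,fy=S,interpolation=cv2.INTER_NEAREST)
    for sg in(-1,1):
        q=((project("side",fr(o,yaw,[(x,sg*hw,h) for x,h in prof]))-[a,b]+.5)*S).astype(int)
        cv2.polylines(im,[q],True,(255,0,0) if sg<0 else (0,0,255),1)
    return im
c=np.array([.45,-.267]);
prof=[(-23,0),(23,0),(31,20),(20,44),(-20,46),(-74,38),(-74,22)]
for yaw in(34.6,214.6):
    u=np.array([np.cos(np.radians(yaw)),np.sin(np.radians(yaw))])
    tiles.append(draw(c+.0215*u,yaw,prof,22,(312,252,362,304)))
cv2.imwrite("pics/ov.png",np.hstack(tiles)); 
for g,y in(((.45,-.2,.3),141.8-180),((.43,.266,.12),51.8)): delta(g,pose(y))
E
```

```text
row [1.7929, -1.4375, -0.2937] [0.0, -0.0, 0.3194] t 0.7 J [-81.0, 30.0, 82.0, -0.0, 68.0, -10.0]
row [2.4685, -3.6697, 0.6062] [0.0, 0.0, -0.1806] t 0.7 J [-81.0, 30.0, 82.0, -0.0, 68.0, -10.0]
```

View pics/ov.png

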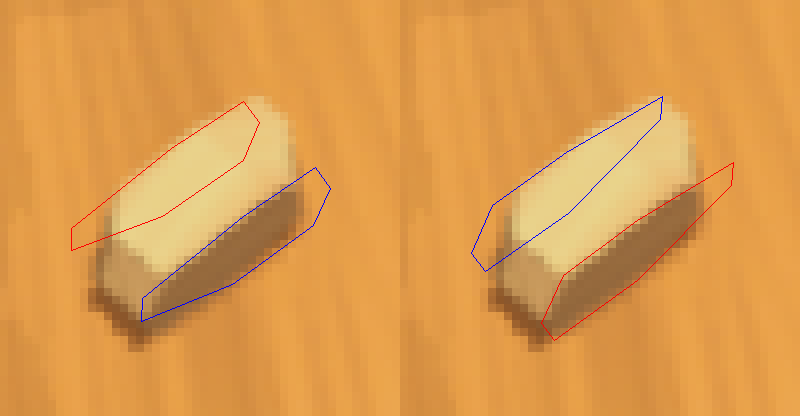

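The right overlay fits: the nose of the short one points up-right, so its +x yaw is about 214.6°. The long one's +x yaw is about 231.8°. Moving to the long offcut.

```bash
python3 -m pendant '[[1,-1,0,0,0,0,-1],[1,-1,0,0,0,0,-1],[1,-1,0,0,0,0,-1],[1,-1,0,0,0,0,-1],[1,-1,0,0,0,0,-1],[1,-1,0,0,0,0,-1]]' | tail -3; python3 -m pendant '[[1,-1,0,0,0,0,-1],[1,-1,0,0,0,0,-1],[1,-1,0,0,0,0,-1],[1,-1,0,0,0,0,-1],[1,-1,0,0,0,0,-1],[1,-1,0,0,0,0,-1]]'|tail -3;  python3 -m pendant '[[0.4,-1,0.2,0,0,-0.18,-1],[0.4,-1,0.2,0,0,-0.18,-1],[0.4,-1,0.2,0,0,-0.18,-1],[0.4,-1,0.2,0,0,-0.18,-1],[0.4,-1,0.2,0,0,-0.18,-1],[0.4,-1,0.2,0,0,-0.18,-1]]'|tail -3; python3 -c "
from h import *
delta((.43,.266,.12),pose(51.8));delta((.43,.266,.026),pose(51.8))"
```

```text
force: [0.1, -0.4, -1.0]
opening: 1.001
grasp_force: 0.0
force: [-0.6, -1.0, -0.3]
opening: 0.998
grasp_force: 0.0
force: [-0.1, -0.2, 0.9]
opening: 1.0
grasp_force: 0.0
row [0.4108, -0.5168, 0.4046] [-0.0002, 0.0, 0.0009] t 2.5 J [3.0, 23.0, 105.0, 0.0, 53.0, 41.0]
row [0.4108, -0.5165, 0.8746] [-0.0002, 0.0, 0.0009] t 2.5 J [3.0, 23.0, 105.0, 0.0, 53.0, 41.0]
```

```bash
python3 -m pendant '[[0.41,-0.52,0.2,0,0,0,-1],[0.41,-0.52,0.2,0,0,0,-1],[0.41,-0.52,0.2,0,0,0,-1],[0.41,-0.52,0.4,0,0,0,-1],[0.41,-0.52,0.4,0,0,0,-1],[0.41,-0.52,0.4,0,0,0,-1]]'|tail -3
python3 - <<'E'
from h import *
p,d=capture("top");np.savez("t1.npz",p=p,d=d);p2,_=capture("side")
def f(im,a,b,e,g): return cv2.resize(im[b:g,a:e,::-1],(390,390),interpolation=cv2.INTER_CUBIC)
cv2.imwrite("pics/h1.png",np.hstack([f(p,220,150,290,220),f(p2,275,125,345,195)]))
delta((.43,.266,.026),pose(51.8))
E
```

```text
force: [0.6, -0.7, -1.2]
opening: 1.002
grasp_force: 0.0
row [0.0048, -0.0173, 0.4835] [0.0005, -0.0006, -0.0012] t 3.2 J [19.0, 32.0, 105.0, -0.0, 43.0, 57.0]
```

View pics/h1.png

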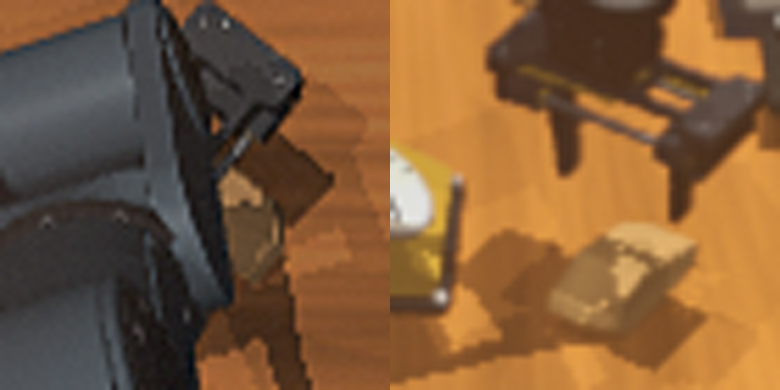

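Run:
```python
from h import *
W=np.vstack([world(c,np.load(c+"0.npz")["d"]).reshape(-1,3) for c in("top","side")])
for n,g,y in(("long",(.43,.266),51.8),("short",(.447,-.269),34.6)):
    a=np.radians(y);q=(W[:,:2]-g)@np.array([[np.cos(a),np.sin(a)],[np.sin(a),-np.cos(a)]]).T
    for m in(0,.02,.04):
        k=(abs(q[:,0])<.0375+m)&(abs(q[:,1])<.095+m)&(W[:,2]>.052)&(W[:,2]<.2);print(n,m,k.sum(),W[k].mean(0).round(3) if k.any() else"",W[k][:,2].max() if k.any() else "")
```

```text
long 0 0  
long 0.02 0  
long 0.04 0  
short 0 3 [ 0.462 -0.263  0.052] 0.052584923353598656
short 0.02 3 [ 0.462 -0.263  0.052] 0.052584923353598656
short 0.04 3 [ 0.462 -0.263  0.052] 0.052584923353598656
```

Clear. Descend and grip.

```bash
python3 -m pendant '[[0.005,-0.017,0.2,0,0,0,-1],[0.005,-0.017,0.4,0,0,0,-1],[0.005,-0.017,0.485,0,0,0,-1],[0.005,-0.017,0.485,0,0,0,-1],[0.005,-0.017,0.485,0,0,0,1],[0.005,-0.017,0.485,0,0,0,1],[0.005,-0.017,0.485,0,0,0,1],[0.005,-0.017,0.485,0,0,0,1]]'; python3 -m pendant '[[0,0,0,0,0,0,1],[0,0,0,0,0,0,1],[0,0,0,0,0,0,1],[0,0,0,0,0,0,1]]'|tail -6
```

```text
time_s: 4.0
position: [0.4291, 0.2669, 0.0764]
tcp_rot: [[0.62, 0.785, 0.002], [0.785, -0.62, 0.001], [0.002, 0.001, -1.0]]
force: [0.4, -0.4, -0.5]
opening: 0.723
grasp_force: 0.0
time_s: 4.4
position: [0.429, 0.2669, 0.076]
tcp_rot: [[0.619, 0.785, 0.002], [0.785, -0.619, 0.0], [0.001, 0.001, -1.0]]
force: [-0.5, -1.0, 6.8]
opening: 0.637
grasp_force: 29.9
```

```bash
python3 -m pendant '[[0,0,-0.2,0,0,0,1],[0,0,-0.4,0,0,0,1],[0,0,-0.6,0,0,0,1],[0,0,-0.8,0,0,0,1],[0,0,-0.85,0,0,0,1],[0,0,-0.85,0,0,0,1]]'; python3 -c "
from h import *
delta((.580,.055,.235-.051),pose(0))"
```

```text
time_s: 5.0
position: [0.4289, 0.2671, 0.2466]
tcp_rot: [[0.62, 0.785, 0.003], [0.785, -0.62, 0.001], [0.003, 0.002, -1.0]]
force: [0.3, -0.2, -1.2]
opening: 0.637
grasp_force: 29.9
row [-0.3644, 1.2498, 0.0594] [0.0001, -0.0012, 0.2873] t 5.0 J [19.0, 25.0, 102.0, 0.0, 53.0, 58.0]
```

```bash
python3 -m pendant '[[-0.1,0.25,0,0,0,0.04,1],[-0.2,0.5,0,0,0,0.08,1],[-0.25,0.7,0,0,0,0.12,1],[-0.3,0.85,0,0,0,0.16,1],[-0.36,1,0.0,0,0,0.2,1],[-0.36,1,0,0,0,0.24,1],[-0.36,1,0,0,0,0.287,1],[-0.36,1,0,0,0,0.287,1]]'; python3 -c "
from h import *
delta((.580,.055,.235-.051),pose(0))"
```

```text
time_s: 5.8
position: [0.5395, 0.0859, 0.2425]
tcp_rot: [[1.0, -0.0, -0.006], [-0.0, -1.0, 0.0], [-0.006, -0.0, -1.0]]
force: [0.1, 0.1, -0.8]
opening: 0.64
grasp_force: 29.9
row [0.2027, 0.1542, 0.0361] [-0.0001, 0.0018, -0.0] t 5.8 J [-3.0, 28.0, 96.0, 0.0, 56.0, 87.0]
```

```bash
python3 -m pendant '[[0.2,0.154,0.0,0,0.001,0,1],[0.2,0.154,0.03,0,0.001,0,1],[0.2,0.154,0.03,0,0.001,0,1],[0.2,0.154,0.03,0,0.001,0,1],[0.2,0.154,0.03,0,0.001,0,1]]'
python3 - <<'E'
from h import *
p2,d=capture("side");P=world("side",d).reshape(-1,3);p,_=capture("top")
k=(abs(P[:,0]-.60)<.09)&(abs(P[:,1]-.055)<.09)&(P[:,2]>.12)&(P[:,2]<.2)
print(len(P[k]),np.percentile(P[k],[0,1,50,99],axis=0).round(3))
cv2.imwrite("pics/pl1.png",cv2.resize(p2[130:250,300:440,::-1],(700,600),interpolation=cv2.INTER_CUBIC))
delta((.580,.055,.187-.051),pose(0))
E
```

```text
time_s: 6.3
position: [0.5796, 0.0563, 0.2386]
tcp_rot: [[1.0, 0.002, 0.001], [0.002, -1.0, 0.0], [0.001, -0.0, -1.0]]
force: [0.7, 0.1, -0.5]
opening: 0.635
grasp_force: 29.9
236 [[0.515 0.017 0.162]
 [0.516 0.018 0.162]
 [0.561 0.031 0.182]
 [0.642 0.082 0.2  ]]
row [-0.0013, 0.0059, 0.2611] [-0.0, -0.0008, 0.0007] t 6.4 J [-5.0, 31.0, 91.0, 0.0, 58.0, 84.0]
```

View pics/pl1.png

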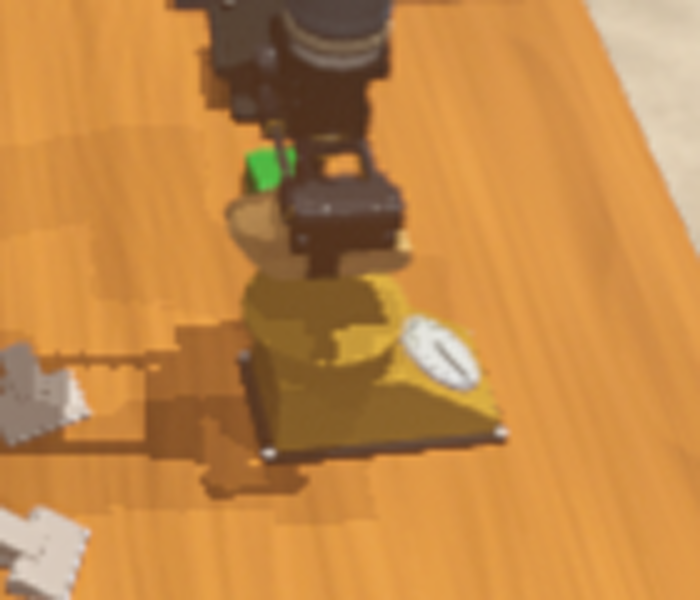

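```bash
python3 -m pendant '[[0,0.006,0.1,0,0,0,1],[0,0.006,0.18,0,0,0,1],[0,0.006,0.23,0,0,0,1],[0,0.006,0.245,0,0,0,1],[0,0.006,0.255,0,0,0,1],[0,0.006,0.26,0,0,0,1],[0,0.006,0.265,0,0,0,1],[0,0.006,0.265,0,0,0,1]]'; python3 -m pendant '[[0,0,0.005,0,0,0,1],[0,0,0.005,0,0,0,1],[0,0,0.01,0,0,0,1],[0,0,0.01,0,0,0,1]]'
```

```text
time_s: 7.2
position: [0.5812, 0.0543, 0.1867]
tcp_rot: [[1.0, 0.001, 0.004], [0.001, -1.0, -0.0], [0.004, 0.0, -1.0]]
force: [0.0, 0.7, -1.3]
opening: 0.636
grasp_force: 29.9
time_s: 7.6
position: [0.5811, 0.0543, 0.1843]
tcp_rot: [[1.0, 0.001, 0.004], [0.001, -1.0, -0.0], [0.004, 0.0, -1.0]]
force: [1.5, 0.2, -1.0]
opening: 0.633
grasp_force: 29.9
```

```bash
python3 -m pendant '[[0,0,0.006,0,0,0,1],[0,0,0.006,0,0,0,1],[0,0,0.006,0,0,0,-0.1],[0,0,0.006,0,0,0,-0.2],[0,0,0.006,0,0,0,-0.6],[0,0,0.006,0,0,0,-1],[0,0,0.006,0,0,0,-1],[0,0,0.006,0,0,0,-1]]'; python3 -m pendant '[[0,0,-0.05,0,0,0,-1],[0,0,-0.2,0,0,0,-1],[0,0,-0.4,0,0,0,-1],[0,0,-0.6,0,0,0,-1],[0,0,-0.7,0,0,0,-1],[0,0,-0.7,0,0,0,-1]]'; python3 -c "
from h import *
delta((.447,-.269,.12),pose(34.6))"
```

```text
time_s: 8.4
position: [0.581, 0.0543, 0.183]
tcp_rot: [[1.0, 0.001, 0.003], [0.001, -1.0, 0.0], [0.003, -0.0, -1.0]]
force: [-0.1, -0.9, 0.1]
opening: 0.918
grasp_force: 0.0
time_s: 9.0
position: [0.5824, 0.0543, 0.3278]
tcp_rot: [[1.0, 0.001, 0.013], [0.001, -1.0, -0.001], [0.013, 0.001, -1.0]]
force: [0.8, 0.2, -0.1]
opening: 1.0
grasp_force: 0.0
row [-0.6878, 1.6151, 0.7766] [0.0015, -0.0038, -0.192] t 9.0 J [-6.0, 25.0, 86.0, 0.0, 69.0, 84.0]
```

```bash
python3 -m pendant '[[-0.1,0.25,0,0,0,-0.04,-1],[-0.2,0.5,0,0,0,-0.08,-1],[-0.3,0.75,0,0,0,-0.12,-1],[-0.42,1,0,0,0,-0.16,-1],[-0.42,1,0,0,-0.003,-0.192,-1],[-0.42,1,0,0,-0.003,-0.192,-1],[-0.42,1,0,0,-0.003,-0.192,-1]]' | head -3; python3 -c "
from h import *
delta((.447,-.269,.11),pose(34.6))
p,d=capture('top');W=world('top',d)
P=W.reshape(-1,3);k=(abs(P[:,0]-.585)<.12)&(abs(P[:,1]-.055)<.1)&(P[:,2]>.09)&(P[:,2]<.18);P=P[k]
L=P[P[:,2]>.119];print(len(L),[np.round(x,3) for x in cv2.minAreaRect(L[:,:2].astype(np.float32))],'pan z',np.median(P[P[:,2]<.115][:,2]))
for m in np.arange(.515,.67,.01):
  q=L[(abs(L[:,0]-m)<.005)]
  if len(q)>3: print(round(m,3),np.median(q[:,2]).round(3),q[:,1].min().round(3),q[:,1].max().round(3))
np.savez('t2.npz',p=p,d=d)"
```

```text
time_s: 9.7
position: [0.4963, -0.1455, 0.3221]
tcp_rot: [[0.825, 0.565, -0.007], [0.565, -0.825, -0.001], [-0.006, -0.003, -1.0]]
row [-0.5473, 0.372, 0.808] [-0.0009, 0.002, -0.0009] t 9.7 J [-29.0, 20.0, 95.0, -0.0, 65.0, 27.0]
569 [array([0.581, 0.055]), array([0.129, 0.056]), np.float64(0.289)] pan z 0.10683244908533651
0.515 0.134 0.059 0.076
0.525 0.14 0.038 0.079
0.535 0.143 0.028 0.079
0.545 0.148 0.028 0.079
0.555 0.149 0.028 0.079
0.565 0.153 0.028 0.079
0.575 0.15 0.028 0.082
0.585 0.147 0.028 0.083
0.595 0.144 0.028 0.083
0.605 0.141 0.028 0.083
0.615 0.137 0.028 0.083
0.625 0.135 0.028 0.083
0.635 0.13 0.028 0.083
0.645 0.127 0.028 0.073
```

```bash
python3 -m pendant '[[-0.2,0.15,0.1,0,0,0,-1],[-0.4,0.3,0.3,0,0,0,-1],[-0.547,0.372,0.5,0,0.001,0,-1],[-0.547,0.372,0.7,0,0.002,0,-1],[-0.547,0.372,0.8,0,0.002,0,-1],[-0.547,0.372,0.8,0,0.002,0,-1],[-0.547,0.372,0.8,0,0.002,0,-1]]' | head -3
python3 - <<'E'
from h import *
delta((.447,-.269,.026),pose(34.6))
p,_=capture("top");p2,_=capture("side")
def f(im,a,b,e,g): return cv2.resize(im[b:g,a:e,::-1],(390,390),interpolation=cv2.INTER_CUBIC)
cv2.imwrite("pics/h2.png",np.hstack([f(p,365,145,435,215),f(p2,300,235,370,305)]))
E
```

```text
time_s: 10.45
position: [0.4487, -0.2686, 0.1634]
tcp_rot: [[0.822, 0.569, -0.001], [0.569, -0.822, 0.001], [0.0, -0.002, -1.0]]
row [-0.0085, -0.0024, 0.432] [-0.0006, -0.0, 0.0004] t 10.45 J [-43.0, 34.0, 103.0, 0.0, 43.0, 12.0]
```

View pics/h2.png

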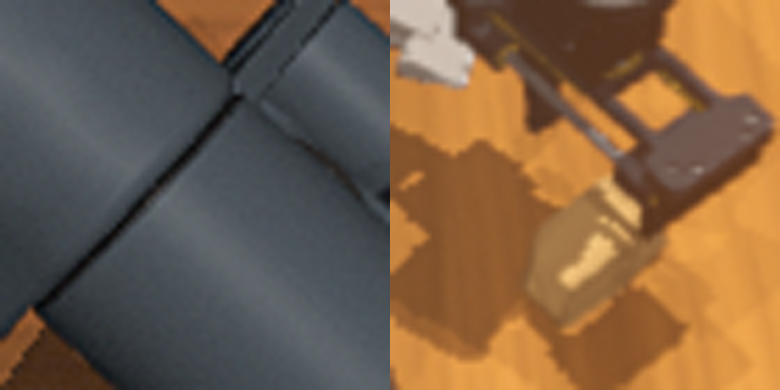

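The fingers straddle the short offcut. Descending.

```bash
python3 -m pendant '[[-0.009,-0.002,0.2,0,0,0,-1],[-0.009,-0.002,0.36,0,0,0,-1],[-0.009,-0.002,0.43,0,0,0,-1],[-0.009,-0.002,0.43,0,0,0,-1],[-0.009,-0.002,0.43,0,0,0,1],[-0.009,-0.002,0.43,0,0,0,1],[-0.009,-0.002,0.43,0,0,0,1],[-0.009,-0.002,0.43,0,0,0,1]]'; python3 -m pendant '[[0,0,0,0,0,0,1],[0,0,0,0,0,0,1],[0,0,0,0,0,0,1],[0,0,0,0,0,0,1],[0,0,0,0,0,0,1]]'; python3 -m pendant '[[0,0,-0.15,0,0,0,1],[0,0,-0.4,0,0,0,1],[0,0,-0.6,0,0,0,1],[0,0,-0.8,0,0,0,1],[0,0,-1,0,0,0,1],[0,0,-1,0,0,0,1]]'
```

```text
time_s: 11.35
position: [0.4466, -0.2705, 0.0784]
tcp_rot: [[0.823, 0.568, 0.001], [0.568, -0.823, -0.001], [0.0, 0.001, -1.0]]
force: [-0.1, -0.2, 0.2]
opening: 0.719
grasp_force: 0.0
time_s: 11.85
position: [0.4463, -0.2703, 0.0776]
tcp_rot: [[0.823, 0.568, -0.0], [0.568, -0.823, 0.0], [0.0, -0.0, -1.0]]
force: [0.3, 0.7, 3.0]
opening: 0.505
grasp_force: 30.0
time_s: 12.45
position: [0.4484, -0.272, 0.2825]
tcp_rot: [[0.823, 0.568, 0.008], [0.568, -0.823, -0.007], [0.003, 0.01, -1.0]]
force: [0.2, -0.5, -1.2]
opening: 0.508
grasp_force: 30.0
```

```bash
cat >> h.py <<'E'
def short_to(O,yaw,pitch):
    Rt=pose(yaw,pitch);delta(np.array(O)-Rt@[-.0166,-.0006,.0777-.051],Rt)
E
python3 -c "
from h import *
short_to((.604,.0555,.21),180,0)"
```

```text
row [1.5039, -0.955, -0.0322] [0.0023, 0.0038, -0.8077] t 12.45 J [-43.0, 23.0, 97.0, 0.0, 59.0, 12.0]
```

```bash
python3 -m pendant '[[0.15,-0.1,-0.05,0,0,-0.044,1],[0.3,-0.2,-0.05,0,0,-0.088,1],[0.45,-0.3,-0.05,0,0,-0.132,1],[0.6,-0.4,-0.05,0,0,-0.176,1],[0.75,-0.5,-0.05,0,0,-0.22,1],[0.9,-0.6,-0.05,0,0,-0.264,1],[1,-0.65,-0.05,0,0,-0.308,1],[1,-0.65,-0.05,0,0,-0.352,1]]' | head -3;python3 -c "
from h import *
short_to((.604,.0555,.21),180,0)"
```

```text
time_s: 13.25
position: [0.5373, -0.0468, 0.2859]
tcp_rot: [[-0.148, 0.989, -0.003], [0.989, 0.148, 0.003], [0.003, -0.002, -1.0]]
row [0.4717, 0.3239, -0.0084] [0.0001, -0.0013, -0.4528] t 13.25 J [-17.0, 24.0, 95.0, 0.0, 61.0, -25.0]
```

```bash
python3 -m pendant '[[0.1,0.05,-0.02,0,0,-0.044,1],[0.2,0.1,-0.02,0,0,-0.088,1],[0.3,0.2,-0.02,0,0,-0.132,1],[0.4,0.3,-0.02,0,0,-0.176,1],[0.47,0.32,-0.02,0,0,-0.22,1],[0.47,0.32,-0.02,0,0,-0.264,1],[0.47,0.32,-0.02,0,0,-0.308,1],[0.47,0.32,-0.02,0,0,-0.352,1]]' | head -3;python3 -c "
from h import *
short_to((.604,.0555,.20),180,18)"
```

```text
time_s: 14.05
position: [0.5865, 0.0526, 0.2895]
tcp_rot: [[-0.949, 0.314, -0.004], [0.314, 0.949, 0.001], [0.005, -0.0, -1.0]]
row [-0.1166, 0.057, 0.0518] [0.0161, 0.0977, -0.1009] t 14.05 J [-6.0, 28.0, 87.0, 0.0, 65.0, -77.0]
```

```bash
python3 -m pendant '[[-0.06,0.03,0,0.016,0.098,-0.101,1],[-0.117,0.057,0.0,0.016,0.098,-0.101,1],[-0.117,0.057,0.02,0.016,0.098,-0.101,1],[-0.117,0.057,0.05,0.016,0.098,-0.101,1],[-0.117,0.057,0.05,0.016,0.098,-0.101,1],[-0.117,0.057,0.05,0.016,0.098,-0.101,1]]' | head -3;python3 - <<'E'
from h import *
p2,d=capture("side")
cv2.imwrite("pics/pl2.png",cv2.resize(p2[120:230,300:428,::-1],(698,600),interpolation=cv2.INTER_CUBIC))
S=np.array((.604,.0555,.140))
for h in (.006,.001,-.001): short_to(S+[0,0,h],180,18)
E
```

```text
time_s: 14.65
position: [0.6121, 0.0556, 0.2807]
tcp_rot: [[-0.951, 0.008, -0.308], [0.007, 1.0, 0.002], [0.308, 0.0, -0.952]]
row [-0.0858, 0.0024, 0.2683] [0.0007, 0.0008, -0.0022] t 14.7 J [-5.0, 36.0, 74.0, -1.0, 88.0, -94.0]
row [-0.0935, 0.0024, 0.2921] [0.0007, 0.0008, -0.0022] t 14.7 J [-5.0, 36.0, 74.0, -1.0, 88.0, -94.0]
row [-0.0966, 0.0024, 0.3017] [0.0007, 0.0008, -0.0022] t 14.7 J [-5.0, 36.0, 74.0, -1.0, 88.0, -94.0]
```

View pics/pl2.png

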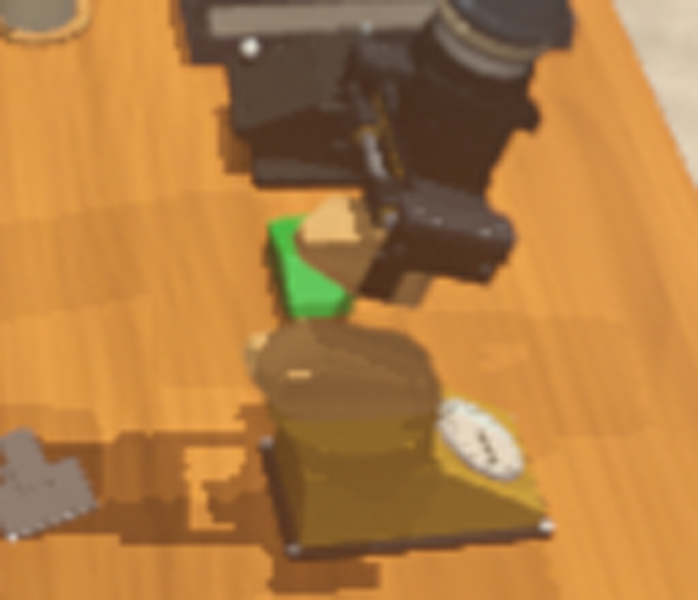

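```bash
python3 -m pendant '[[-0.04,0.002,0.1,0,0,-0.002,1],[-0.07,0.002,0.2,0,0,-0.002,1],[-0.086,0.002,0.25,0,0,-0.002,1],[-0.086,0.002,0.268,0,0,-0.002,1],[-0.086,0.002,0.268,0,0,-0.002,1],[-0.09,0.002,0.28,0,0,-0.002,1],[-0.0935,0.002,0.292,0,0,-0.002,1],[-0.0935,0.002,0.292,0,0,-0.002,1]]';python3 - <<'E'
from h import *
S=np.array((.604,.0555,.140))
for h in (.001,-.001,-.002,-.003): short_to(S+[0,0,h],180,18)
p2,d=capture("side")
P=world("side",d).reshape(-1,3)
k=(abs(P[:,0]-.54)<.06)&(abs(P[:,1]-.055)<.08)&(P[:,2]>.1)&(P[:,2]<.115);print("pan",np.median(P[k][:,2]))
cv2.imwrite("pics/pl3.png",cv2.resize(p2[130:230,310:430,::-1],(720,600),interpolation=cv2.INTER_CUBIC))
E
```

```text
time_s: 15.5
position: [0.6133, 0.0559, 0.2205]
tcp_rot: [[-0.952, 0.0, -0.306], [-0.001, 1.0, 0.002], [0.306, 0.002, -0.952]]
force: [-0.1, -0.4, -0.9]
opening: 0.506
grasp_force: 30.0
row [0.0046, 0.0008, 0.0039] [0.0006, 0.0011, 0.0002] t 15.5 J [-5.0, 40.0, 76.0, -1.0, 81.0, -94.0]
row [0.0016, 0.0008, 0.0134] [0.0006, 0.0011, 0.0002] t 15.5 J [-5.0, 40.0, 76.0, -1.0, 81.0, -94.0]
row [0.0, 0.0008, 0.0182] [0.0006, 0.0011, 0.0002] t 15.5 J [-5.0, 40.0, 76.0, -1.0, 81.0, -94.0]
row [-0.0015, 0.0008, 0.0229] [0.0006, 0.0011, 0.0002] t 15.5 J [-5.0, 40.0, 76.0, -1.0, 81.0, -94.0]
pan 0.10726509552291286
```

View pics/pl3.png

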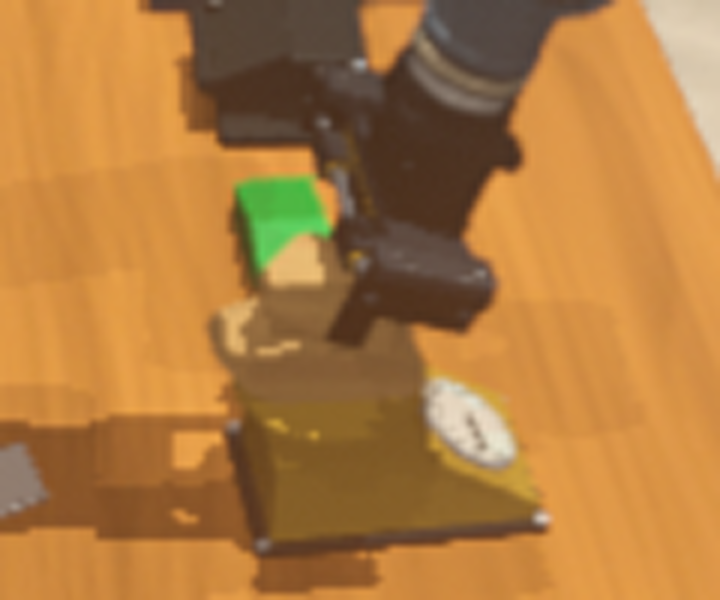

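```bash
python3 -m pendant '[[0.003,0.001,0.009,0,0.001,0,1],[0.001,0.001,0.014,0,0.001,0,1],[0,0.001,0.018,0,0.001,0,1],[-0.001,0.001,0.022,0,0.001,0,1],[-0.002,0.001,0.025,0,0.001,0,1],[-0.002,0.001,0.025,0,0.001,0,1],[-0.002,0.001,0.025,0,0.001,0,1]]';python3 - <<'E'
from h import *
p2,d=capture("side")
P=world("side",d).reshape(-1,3)
k=(abs(P[:,0]-.54)<.06)&(abs(P[:,1]-.055)<.08)&(P[:,2]>.095)&(P[:,2]<.115);print("pan",np.median(P[k][:,2]))
E
```

```text
time_s: 16.25
position: [0.6122, 0.0561, 0.2155]
tcp_rot: [[-0.951, 0.0, -0.309], [-0.001, 1.0, 0.002], [0.309, 0.002, -0.951]]
force: [0.6, 0.3, 1.4]
opening: 0.51
grasp_force: 30.0
pan 0.10367152998190332
```

```bash
python3 -m pendant '[[0,0,0,0,0,0,0.1],[0,0,0,0,0,0,0],[0,0,0,0,0,0,-0.1],[0,0,0,0,0,0,-0.4],[0,0,0,0,0,0,-0.8],[0,0,0,0,0,0,-1],[0,0,0,0,0,0,-1],[0,0,0,0,0,0,-1]]';python3 -m pendant '[[0,0,-0.05,0,0,0,-1],[0,0,-0.15,0,0,0,-1],[0,0,-0.3,0,0,0,-1],[0,0,-0.5,0,0,0,-1],[0,0,-0.7,0,0,0,-1],[0,0,-0.8,0,0,0,-1],[0,0,-0.8,0,0,0,-1],[0,0,-0.8,0,0,0,-1]]'
python3 - <<'E'
from h import *
p2,d=capture("side")
P=world("side",d).reshape(-1,3)
k=(abs(P[:,0]-.54)<.06)&(abs(P[:,1]-.055)<.08)&(P[:,2]>.095)&(P[:,2]<.115);print("pan",np.median(P[k][:,2]))
cv2.imwrite("pics/pl4.png",cv2.resize(p2[130:230,310:430,::-1],(720,600),interpolation=cv2.INTER_CUBIC))
E
```

```text
time_s: 17.1
position: [0.6121, 0.0561, 0.2154]
tcp_rot: [[-0.951, 0.0, -0.309], [-0.001, 1.0, 0.002], [0.309, 0.002, -0.951]]
force: [-0.0, -0.6, -0.3]
opening: 0.916
grasp_force: 0.0
time_s: 17.9
position: [0.6612, 0.0559, 0.3674]
tcp_rot: [[-0.951, 0.0, -0.309], [-0.001, 1.0, 0.002], [0.309, 0.002, -0.951]]
force: [-0.2, 0.4, -0.6]
opening: 0.999
grasp_force: 0.0
pan 0.10501796973054423
```

View pics/pl4.png

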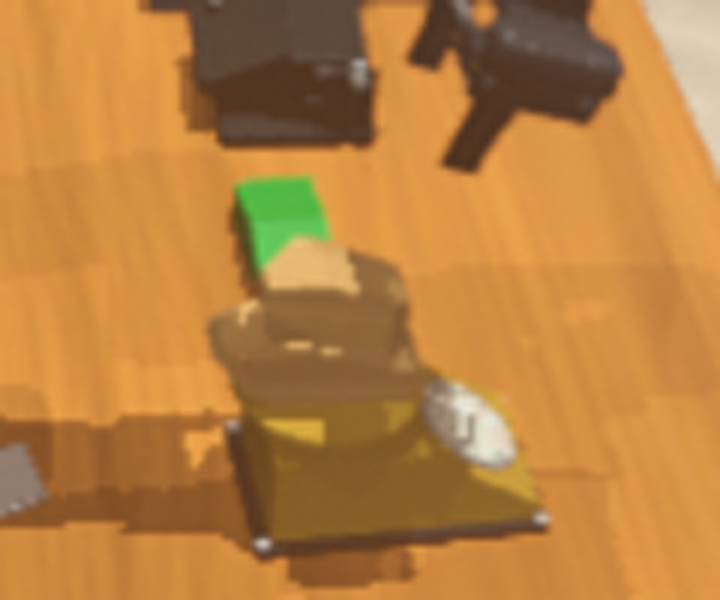

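The stack stands, nose uphill. I'll let it settle and check for creep.

```bash
cat > c.py <<'E'
from h import *
p,d=capture("side");P=world("side",d).reshape(-1,3)
k=(abs(P[:,0]-.6)<.1)&(abs(P[:,1]-.055)<.06)&(P[:,2]>.155)&(P[:,2]<.22);print(k.sum(),P[k].mean(0).round(4))
E
python3 c.py; python3 -m pendant '[[0,0,0,0,0,0,-1],[0,0,0,0,0,0,-1],[0,0,0,0,0,0,-1],[0,0,0,0,0,0,-1],[0,0,0,0,0,0,-1],[0,0,0,0,0,0,-1],[0,0,0,0,0,0,-1],[0,0,0,0,0,0,-1]]' | head -1;  python3 -m pendant '[[0,0,0,0,0,0,-1],[0,0,0,0,0,0,-1],[0,0,0,0,0,0,-1],[0,0,0,0,0,0,-1],[0,0,0,0,0,0,-1],[0,0,0,0,0,0,-1],[0,0,0,0,0,0,-1],[0,0,0,0,0,0,-1]]' | head -1; python3 c.py
```

```text
319 [0.5866 0.0464 0.1812]
time_s: 18.8
time_s: 19.6
317 [0.5862 0.0465 0.1815]
```

```bash
python3 -c "
from rig import bot
print(bot.hand_in())"
```

```text
the job is handed in; nothing more can be done
None
```

I handed the job in at about 20 s: the long offcut lies flat on the smallest scale's pan, and the short one stands on its slope, nose uphill. Both are released and did not move in a final 1.6 s check; the hand-in returned no verdict.

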